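# Hang the loaded carriers on the conveyor rail

### The arm

A 6-joint arm with a two-finger parallel gripper is mounted at the origin on a cart in front of the work surface, level with it; the furniture and walls round the work are solid. World frame = base frame: x ahead of the robot, y to its left, z up, the work surface at z = 0. Lengths are in m, angles in degrees, forces in N, time in s.
With the tool pointing down it reaches from about 0.35 to 0.875 m from the base axis. Payload 4.2 kg.
Tool frame: the origin (TCP) lies on the centre line of the jaws, within the pads' length; the fingertips stand 25 mm ahead of it and the grasp point (between the pads) lies 6 mm ahead of it; z points along the fingers, y is the line along which they close (so a half turn about z gives the same grasp; the last joint's range is limited). The gripper opens to 87 mm and grips with 3 to 60 N. Pads are 19 mm wide; open, the fingers measure 117 mm over their backs; the gripper's body (75 mm by 190 mm) begins 51 mm behind the grasp point.
Start: joints at [-53.537, 22.042, 0.453, 0, -68.411, -14.817], TCP at [0.231, -0.581, 0.248] pointing down, gripper open.
Joint ranges: [-179.83, 179.83], [-69.29, 118.12], [-61.27, 80.66], [-181.25, 117.63], [-171.15, -9.14], [-177.46, 177.46]. Speed limits (degrees/s): [159.86, 159.86, 180, 180, 180, 180].

### API

Orientations are given as a 3x3 rotation matrix whose columns are the frame's x, y, z axes.
In Python, from station import r gives the robot as it stands.
- The arm moves only by the tool move_arm, never from a script. Its argument "series" is a list of rows, each an object with "grip": the opening, from 0 (shut) to 1 (fully open); "xyz": the shift along the tool's x, y, z in mm, a list of three; "angular": the turn, a rotation vector about the tool's x, y, z in rad, a list of three. A call has 1 to 10 rows; each row is the pose to reach, as a shift and turn from the pose commanded when the call began, along the tool's axes at that moment; what a row does not reach only later rows make up. A row lasts 1/10 s, in which the tool goes at most 50 mm and 8.59 degrees, less where a joint would pass 70% of its speed; a pose out of reach is approached as far as the arm can. A call with a gripper value outside its range is refused whole. The fingers move at their own pace and stop on an object; the grip force is fixed at half the most. Time passes only in rows, so rows that repeat a pose let the fingers close. It gives the time, the measured TCP pose, the force, the opening and the grip force at its end, in the units of the state.
- r.sense(): the state, without advancing time (a new reading comes with each control period).
- r.capture(name): name is "side" or "top" or "wrist"; returns a dict with "img" (400x640x3 uint8, red, green, blue), "camera_matrix" (3x3 intrinsics, pixels), "rvec" (rotation vector, rad) and "tvec" (3), from world to camera coordinates, as OpenCV has them; the wrist camera has in their place "hand_eye" (4x4, takes a point from camera to tool coordinates, whose origin is the TCP and whose axes are the flange's). Camera axes: x right, y down, z forward; pixel columns grow to the right and rows downward; lengths in m; the calibration is good to about 2 mm. A picture is of the moment at which its call begins: read the wrist's pose just before it. There is no depth.
- r.finish_job(): hands the job in; it is judged then, once.
The state is a dict: "time_s": time; "joints": joint angles; "joint_velocities": joint speeds; "effort": joint torques, N m; "tcp_pos": TCP position; "ee_rot": TCP orientation; "wrist_force": force on the tool from outside, world axes, zero at the start; "moment": the same for the moment, N m; "gripper_width": opening from 0.0 (shut) to 1.0 (fully open); "gripper_force": force on a finger pad.
Only numpy, scipy, OpenCV 4.12 (cv2) and the standard library are available. Lean on these libraries where they do the work, as an engineer would, in place of code of your own. Each camera call takes 0.05 s, during which the arm holds its last target. There are 200 camera calls.

### The job

Hang the two loaded work carriers that lean in the loading rack on the raised conveyor rail, one in each free bay: bring the hook over the rail's front lip, then lower it until it is fully seated in the channel behind the lip. A concrete core stands under one of the free bays, so the long carrier has to go into the other free bay and the short one above the core. Leave the carrier that already hangs there, the core and the tape measure where they are, never let a carrier fall over, and let go of both at the end.

Things in the scene. Friction and masses are not known exactly. Their poses are not given: they have to be found in the camera images.
- long_carrier_grip (a point): centre of the flat upright grip tab on top of the long carrier: tab 44 wide (y), 8 thick (x), 46 high (z), running from 25 below to 21 above this point; the steps of the hook begin 25 below. Axes of all carriers: z up the plate when it hangs, x to the hook's side, y across the plate. Steel plate 90 x 6, from 204 below this point up to 49 below; two white couplings stand on ledges on its -x side, out to x = -46. 0.42 kg. Starts leaning 30 deg to its +x in the rack.
- short_carrier_grip (a point): centre of the flat upright grip tab on top of the short carrier: tab 44 wide (y), 8 thick (x), 46 high (z), running from 25 below to 21 above this point; the steps of the hook begin 25 below. Axes of all carriers: z up the plate when it hangs, x to the hook's side, y across the plate. Same, but the plate ends 142 below this point; one coupling. 0.29 kg. Starts leaning 30 deg to its +x in the other slot of the rack.
- hung_carrier_grip (a point): the same point and axes on a third carrier, made like the short one, that already hangs in one of the three bays, at the start leaning about 5 deg to its -x as hung carriers do; to be left alone
- long_carrier_seat (a point): middle of the lower end of the long carrier's hook tongue; it lies at (18, 0, -54) mm from the grip point in the carrier's axes. The tongue (6 thick in x, 60 wide in y) points down, 23 long below the hook's bridge; 12 mm of space lie between it and the plate, for the lip
- short_carrier_seat (a point): the same point on the short carrier, also at (18, 0, -54) mm from its grip point; same hook
- hung_carrier_seat (a point): the same point on the carrier that already hangs
- bay0 (a point): seat point of the left bay, on the channel floor, 215 mm over the bench. Rail axes: x away from the robot across the rail, y along it to the left. Front lip 5 thick, its front face 11.5 before this point, rising 20 over the floor; apron in line with it 65 down; rear wall 9.5 behind, 26 high. A carrier is home when its seat point is here, its +x along the rail's +x, its plate before the lip
- bay1 (a point): seat point of the middle bay, 115 mm from both others; same axes. Each bay leaves 82 mm of channel between black spacer blocks, 16 high, for the 60 wide tongue. Once let go, a carrier tips until its lower plate rests on the apron: seat point 1 to 4 mm to -x, lean 4 to 5 deg
- bay2 (a point): seat point of the right bay; same axes. The rail is 370 long over all, on two posts at y = +-170 from the middle bay, feet 110 x 25
- rack: loading rack, plywood base 200 x 120 x 12, origin under it, x the way the carriers lean. Plate feet stand at x = -85 and x = +20 in the rack, height 13, held by a stop bar 8 high behind them (at -x) and lugs at the sides; plates lie on two steel rods, 84 long, that lean with them. Draw a carrier out upward along its own plate
- core_mid (a point): middle of an upright concrete core, 50 dia x 100 high, under one of the free bays; the short carrier hangs 27 mm clear of it, the long one would hit it
- tape_measure_mid (a point): middle of a tape measure lying flat, 62 x 74 x 36 high, under the other free bay; the long carrier hangs 29 mm clear of it

How it is judged:
By the outcome, as a careful person would: the job done as asked, in the order asked, and still so for the second after the job is handed in, with the robot touching nothing.
It also fails if it takes over 64 s, if anything falls off the work surface, if the arm or the gripper's body presses on something with over 40 N, if the wrist force passes 120 N, or if a joint passes its speed limit or range.

## Working session

There is one attempt and no reset: what is moved stays moved. The work goes in short steps, Python scripts to look and compute and a tool call to move; the robot and the scene stay as the last step left them, time stands still between calls to the robot, and variables do not carry over. Pictures are saved under pics/ and viewed, at most 10 in all, crops included, and the job is handed in when it is done.

Besides the shell and the picture viewer there is one more tool, called after "Emit:" in YAML: its name, and indented under it one key for each argument. move_arm: Moves the arm, as the interface text tells. Its arguments: {"type":"object","properties":{"series":{"type":"array"}},"required":["series"]}

```bash
mkdir -p pics; python3 - <<'E'
from station import r
import cv2,numpy as np
s=r.sense(); print({k:np.round(v,3).tolist() for k,v in s.items()})
for n in ("side","top","wrist"):
    c=r.capture(n); cv2.imwrite(f"pics/{n}0.png",c["img"][:,:,::-1])
    np.savez(f"pics/{n}0.npz",**c)
    for k,v in c.items():
        if k!="img": print(n,k,np.round(v,4).tolist())
E
```

```text
{'time_s': 0.0, 'joints': [-53.535, 22.091, 0.378, -0.03, -68.41, -14.817], 'joint_velocities': [0.03, -0.003, 0.059, 0.032, 0.055, -0.045], 'effort': [-0.001, -39.067, 18.741, 4.22, 0.011, -0.0], 'tcp_pos': [0.23, -0.58, 0.246], 'ee_rot': [[-0.93, -0.369, -0.001], [-0.369, 0.93, 0.002], [0.0, 0.002, -1.0]], 'wrist_force': [0.212, 0.659, -0.445], 'moment': [0.034, -0.021, 0.005], 'gripper_force': 0.0, 'gripper_width': 1.002}
side camera_matrix [[520.9493, 0.0, 316.1724], [0.0, 520.9493, 199.7694], [0.0, 0.0, 1.0]]
side rvec [2.0694, -0.16, 0.0605]
side tvec [-0.5228, 0.126, 1.5494]
top camera_matrix [[517.0716, 0.0, 309.676], [0.0, 517.0716, 193.5487], [0.0, 0.0, 1.0]]
top rvec [2.1789, -2.1704, 0.0698]
top tvec [-0.1179, 0.5375, 1.2528]
wrist camera_matrix [[350.4984, 0.0, 314.4623], [0.0, 350.4984, 200.6772], [0.0, 0.0, 1.0]]
wrist hand_eye [[-0.0007, -0.959, -0.2833, 0.0792], [1.0, -0.0006, -0.0007, 0.0012], [0.0005, -0.2833, 0.959, -0.1378], [0.0, 0.0, 0.0, 1.0]]
```

View pics/side0.png

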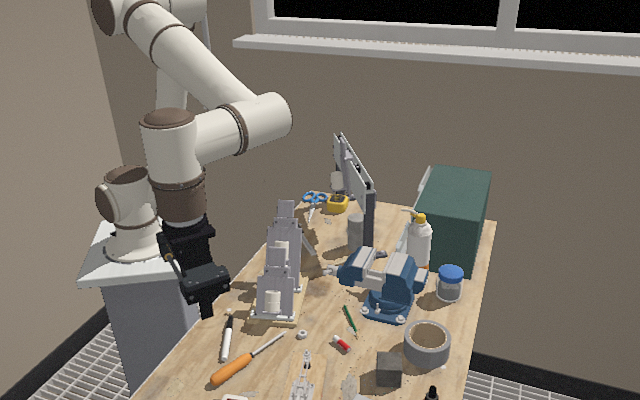

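View pics/top0.png

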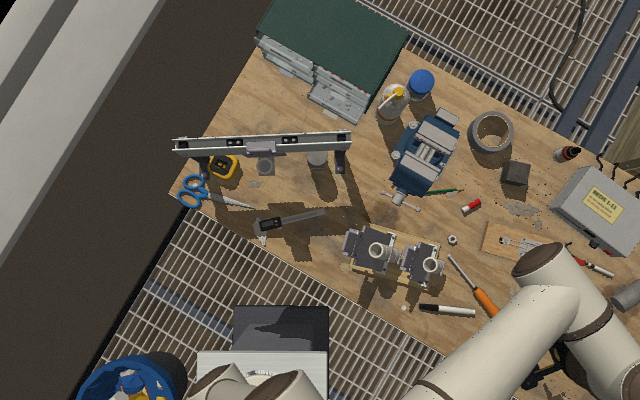

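```bash
cat > h.py <<'E'
import cv2,numpy as np
def load(n): 
    c=np.load(n); return {k:c[k] for k in c.files}
def ext(c):
    R=cv2.Rodrigues(c["rvec"])[0]; return R,np.ravel(c["tvec"])
def proj(c,P):
    return cv2.projectPoints(np.float64(P).reshape(-1,3),c["rvec"],c["tvec"],c["camera_matrix"],None)[0].reshape(-1,2)
def ray(c,uv):
    R,t=ext(c); d=np.linalg.inv(c["camera_matrix"])@[uv[0],uv[1],1]; return -R.T@t,R.T@d
def onz(c,uv,z):
    o,d=ray(c,uv); return o+d*(z-o[2])/d[2]
def tri(c1,u1,c2,u2):
    o,d=ray(c1,u1);p,e=ray(c2,u2); A=np.c_[d,-e]; s=np.linalg.lstsq(A,p-o,rcond=None)[0]
    a=o+s[0]*d;b=p+s[1]*e; return (a+b)/2,np.linalg.norm(a-b)
E
python3 - <<'E'
import cv2,numpy as np
t=cv2.imread("pics/top0.png");s=cv2.imread("pics/side0.png")
f=lambda im,x,y,w,h,k:cv2.resize(im[y:y+h,x:x+w],None,fx=k,fy=k,interpolation=cv2.INTER_CUBIC)
a=f(t,165,120,200,70,4) # 800x280
b=f(t,335,215,120,80,4) #480x320
c=f(s,245,190,80,80,4) #320x320
cv2.imwrite("pics/c1.png",np.vstack([a,np.hstack([b,c])]))
a=f(s,300,120,120,140,4) # 480x560
b=f(s,245,190,80,140,4) #320x560
cv2.imwrite("pics/c2.png",np.hstack([a,b]))
E
```

```text
(no output)
```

View pics/c1.png

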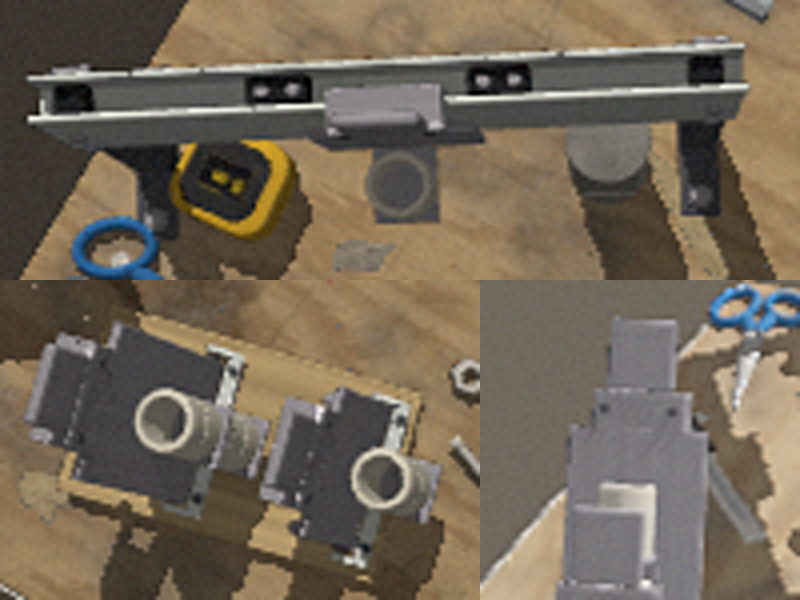

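View pics/c2.png

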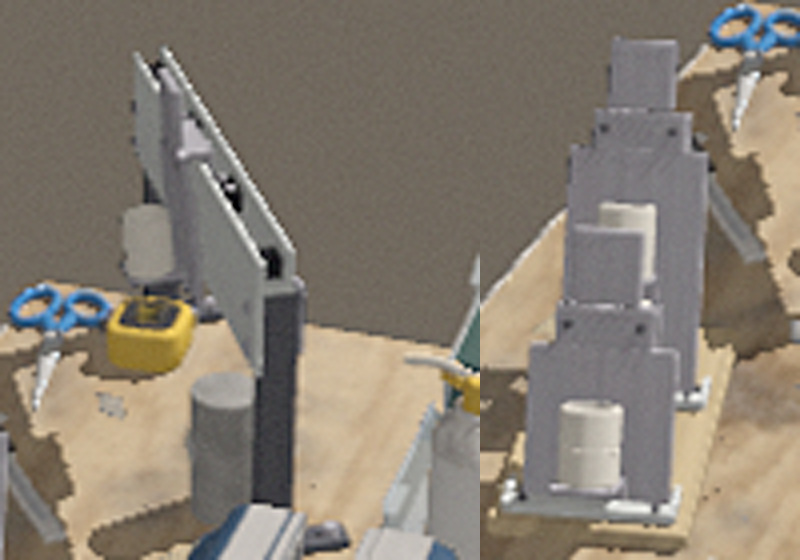

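```bash
python3 - <<'E'
from h import *
T=load("pics/top0.npz");S=load("pics/side0.npz")
ra=lambda X,Y:((X+.5)/4-.5+165,(Y+.5)/4-.5+120)
rb=lambda X,Y:((X+.5)/4-.5+335,(Y-280+.5)/4-.5+215)
sa=lambda X,Y:((X+.5)/4-.5+300,(Y+.5)/4-.5+120)
sb=lambda X,Y:((X-480+.5)/4-.5+245,(Y+.5)/4-.5+190)
p=lambda n,v:print(n,np.round(np.array(v)*1000).tolist())
for n,u,z in [("lipL",ra(28,119),.235),("lipR",ra(748,88),.235),("wallL",ra(28,78),.241),("wallR",ra(745,47),.241)]: p(n,onz(T,u,z))
for n,u in [("core",ra(607,150))]: p(n,onz(T,u,.1))
p("tape",onz(T,ra(222,177),.036))
p("hung hook top front",onz(T,ra(330,92),.246))
for n,u,v in [("longtab near corner(right)",rb(97,342),sb(678,41)),("long tab left corner",rb(50,442),sb(613,41)),
  ("short left",rb(280,500),sb(572,229)),("short right",rb(310,402),sb(641,233))]:
    q,e=tri(T,u,S,v); p(n,q); p(" gap",e)
print("base corners z12")
for u in [(140,318),(420,390),(62,487),(365,572)]: p(u,onz(T,rb(*u),.012))
# box height: front top edge corner in both
q,e=tri(T,(257,40),S,(420,170)); p("box",q);p("gap",e)
for u in [(362,122),(408,45),(340,0),(257,43)]: p(u,onz(T,u,.2))
# rod / feet
E
```

```text
lipL [612.0, 167.0, 235.0]
lipR [629.0, -205.0, 235.0]
wallL [632.0, 166.0, 241.0]
wallR [649.0, -203.0, 241.0]
core [617.0, -132.0, 100.0]
tape [609.0, 104.0, 36.0]
hung hook top front [624.0, 9.0, 246.0]
longtab near corner(right) [447.0, -221.0, 218.0]
 gap 0.0
long tab left corner [401.0, -197.0, 210.0]
 gap 12.0
short left [366.0, -325.0, 156.0]
 gap 8.0
short right [413.0, -341.0, 158.0]
 gap 6.0
base corners z12
(140, 318) [464.0, -264.0, 12.0]
(420, 390) [420.0, -435.0, 12.0]
(62, 487) [360.0, -216.0, 12.0]
(365, 572) [310.0, -400.0, 12.0]
box [860.0, 3.0, 162.0]
gap 23.0
(362, 122) [677.0, -229.0, 200.0]
(408, 45) [846.0, -329.0, 200.0]
(340, 0) [946.0, -182.0, 200.0]
(257, 43) [851.0, -3.0, 200.0]
```

Emit:
move_arm:
  series:
    - {"grip": 1,"xyz": [0,0,-50],"angular": [0,0,-0.14]}
    - {"grip": 1,"xyz": [0,0,-100],"angular": [0,0,-0.28]}
    - {"grip": 1,"xyz": [-40,30,-120],"angular": [0,0,-0.42]}
    - {"grip": 1,"xyz": [-75,60,-120],"angular": [0,0,-0.56]}
    - {"grip": 1,"xyz": [-110,90,-120],"angular": [0,0,-0.7]}
    - {"grip": 1,"xyz": [-145,120,-120],"angular": [0,0,-0.84]}
    - {"grip": 1,"xyz": [-180,150,-120],"angular": [0,0,-0.98]}
    - {"grip": 1,"xyz": [-215,180,-120],"angular": [0,0,-1.12]}
    - {"grip": 1,"xyz": [-250,210,-120],"angular": [0,0,-1.26]}
    - {"grip": 1,"xyz": [-289,241,-120],"angular": [0,0,-1.4]}

```text
time_s: 1.15
tcp_pos: [0.4104, -0.2486, 0.3676]
ee_rot: [[0.211, -0.978, 0.0], [-0.978, -0.211, 0.0], [-0.0, -0.0, -1.0]]
wrist_force: [-0.0, 0.5, -0.6]
gripper_width: 1.0
gripper_force: 0.0
```

Emit:
move_arm:
  series:
    - {"grip": 0.5,"xyz": [0,0,0],"angular": [0,0,-0.14]}
    - {"grip": 0.5,"xyz": [0,0,0],"angular": [0,0,-0.28]}
    - {"grip": 0.5,"xyz": [0,0,0],"angular": [0,0,-0.42]}
    - {"grip": 0.5,"xyz": [0,0,0],"angular": [0,0,-0.56]}
    - {"grip": 0.5,"xyz": [0,0,0],"angular": [0,0,-0.7]}
    - {"grip": 0.5,"xyz": [0,0,0],"angular": [0,0,-0.84]}
    - {"grip": 0.5,"xyz": [0,0,0],"angular": [0,0,-0.98]}
    - {"grip": 0.5,"xyz": [0,0,0],"angular": [0,0,-1.068]}
    - {"grip": 0.5,"xyz": [0,0,0],"angular": [0,0,-1.068]}

```text
time_s: 2.05
tcp_pos: [0.4101, -0.2502, 0.3673]
ee_rot: [[0.957, -0.292, -0.001], [-0.292, -0.957, 0.0], [-0.001, -0.0, -1.0]]
wrist_force: [-0.2, 0.6, 0.1]
gripper_width: 0.502
gripper_force: 0.0
```

```bash
cat >> h.py <<'E'
def wcap(name):
    from station import r
    s=r.sense(); c=r.capture("wrist"); cv2.imwrite(f"pics/{name}.png",c["img"][:,:,::-1])
    M=np.eye(4);M[:3,:3]=s["ee_rot"];M[:3,3]=s["tcp_pos"]
    W=np.linalg.inv(M@c["hand_eye"])
    o=dict(img=c["img"],camera_matrix=c["camera_matrix"],rvec=cv2.Rodrigues(W[:3,:3])[0],tvec=W[:3,3])
    np.savez(f"pics/{name}.npz",**o); return s,o
E
python3 - <<'E'
from h import *
s,c=wcap("w1")
print({k:np.round(s[k],4).tolist() for k in("time_s","joints","tcp_pos","ee_rot")})
E
```

```text
{'time_s': 2.05, 'joints': [-11.961, 3.8802, -6.4225, -0.0132, -79.7323, 85.0038], 'tcp_pos': [0.4101, -0.2502, 0.3673], 'ee_rot': [[0.9565, -0.2917, -0.0005], [-0.2917, -0.9565, 0.0003], [-0.0006, -0.0002, -1.0]]}
```

View pics/w1.png

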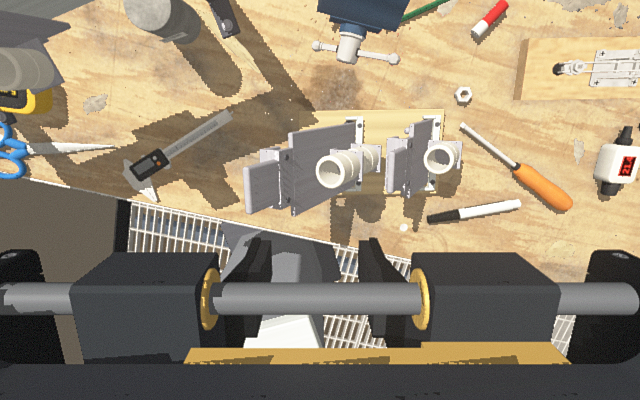

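```bash
python3 - <<'E'
import cv2
t=cv2.imread("pics/w1.png")
cv2.imwrite("pics/c3.png",cv2.resize(t[100:220,235:475],(0,0),fx=3.33333,fy=3.333333,interpolation=cv2.INTER_CUBIC))
E
```

```text
(no output)
```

View pics/c3.png

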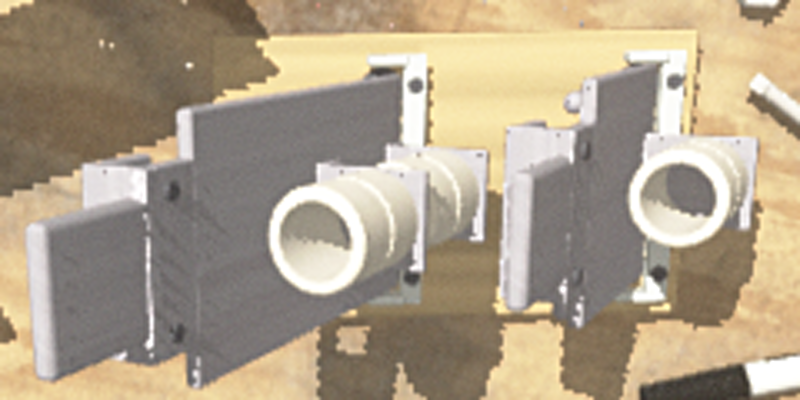

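```bash
python3 - <<'E'
from h import *
W=load("pics/w1.npz");T=load("pics/top0.npz")
f=lambda X,Y:(235+(X+.5)*.3-.5,100+(Y+.5)*.3-.5)
for n,g,pts in [("long",.1904,[(47,222),(53,378),(28,228),(38,375)]),("short",.1367,[(528,172),(525,307),(513,175),(508,307)])]:
    P=[onz(W,f(*u),g+dz) for u,dz in zip(pts,(.0202,.0202,.0162,.0162))]
    print(n,np.round(np.array(P)*1000,1).tolist())
    d=P[1]-P[0];w=np.linalg.norm(d); yaw=np.degrees(np.arctan2(d[0],-d[1]))
    h=np.array([-d[1],d[0],0])/w  # candidate carrier x horizontal
    d2=P[3]-P[2]; print("width",w,np.linalg.norm(d2),"dir",d/w,d2/np.linalg.norm(d2))
    # tab direction d is along carrier +-y ; horizontal x axis
    hx=np.array([-d[1],d[0],0])/w; hx*=np.sign(hx[1])
    u=.5*hx+np.array([0,0,.866]); xa=.866*hx-np.array([0,0,.5])
    G=(P[0]+P[1])/2-.021*u+.004*xa; G2=(P[2]+P[3])/2-.021*u-.004*xa
    print("hx",hx,"grip",G,G2)
    print("top proj",proj(T,G+.021*u), "w reproj",proj(W,G))
for n,u,v in [("L",f(47,222),None)]: pass
for u in [(215,38),(697,32),(697,310)]: print(np.round(onz(W,f(*u),.012)*1000,1))
E
```

```text
long [[445.2, -202.3, 210.6], [405.2, -189.4, 210.6], [444.6, -196.1, 206.6], [406.1, -184.7, 206.6]]
width 0.042021873085711835 0.040160611530618485 dir [-9.51642426e-01  3.07207899e-01 -1.32100611e-15] [-0.9588608   0.28387669  0.        ]
hx [ 0.3072079   0.95164243 -0.        ] grip [ 0.42304258 -0.20256787  0.190414  ] [ 0.42109301 -0.20371265  0.190414  ]
top proj [[345.07114247 240.1313729 ]] w reproj [[261.14465881 184.62306692]]
short [[410.5, -332.0, 156.9], [370.1, -321.5, 156.9], [410.1, -328.2, 152.9], [370.3, -317.0, 152.9]]
width 0.04175445234655133 0.04129984085011752 dir [-0.96766533  0.25223762  0.        ] [-0.96262997  0.27082011  0.        ]
hx [ 0.25223762  0.96766533 -0.        ] grip [ 0.38849133 -0.33355088  0.136714  ] [ 0.38667029 -0.33607102  0.136714  ]
top proj [[403.9609556  256.34463587]] w reproj [[395.14162083 167.6635764 ]]
[ 471.1 -247.1   12. ]
[ 415.8 -436.2   12. ]
[ 299.5 -413.6   12. ]
```

```bash
cat >> h.py <<'E'
from scipy.spatial.transform import Rotation as Ro
def rel(P,R,tp,tr):
    "shift mm and rotvec in tool axes from pose (P,R) to (tp,tr)"
    return np.round(R.T@(np.array(tp)-P)*1000,1),np.round(Ro.from_matrix(R.T@tr).as_rotvec(),3)
def frame(y,z):
    y=y/np.linalg.norm(y); z=z/np.linalg.norm(z); return np.c_[np.cross(y,z),y,z]
E
python3 - <<'E'
from h import *
from station import r
s=r.sense();P=s["tcp_pos"];R=s["ee_rot"]
hx=np.array([.272,.9623,0]);u=.5*hx+[0,0,.866];xa=.866*hx-[0,0,.5]
G=np.array([.422,-.203,.1905]); F=frame(-xa,-u)
print(rel(P,R,G+.076*u,F)); print(G+.076*u)
E
```

```text
(array([ -3.3, -86.6, 111. ]), array([-0.524,  0.006, -0.022]))
[ 0.432336  -0.1664326  0.256316 ]
```

Emit:
move_arm:
  series:
    - {"grip": 0.5,"xyz": [-3,-40,0],"angular": [-0.14,0.002,-0.006]}
    - {"grip": 0.5,"xyz": [-3,-86,20],"angular": [-0.28,0.003,-0.011]}
    - {"grip": 0.5,"xyz": [-3.3,-86.6,60],"angular": [-0.42,0.005,-0.016]}
    - {"grip": 0.5,"xyz": [-3.3,-86.6,111],"angular": [-0.524,0.006,-0.022]}
    - {"grip": 0.5,"xyz": [-3.3,-86.6,111],"angular": [-0.524,0.006,-0.022]}
    - {"grip": 0.5,"xyz": [-3.3,-86.6,111],"angular": [-0.524,0.006,-0.022]}

```text
time_s: 2.7
tcp_pos: [0.4329, -0.1662, 0.2566]
ee_rot: [[0.963, -0.233, -0.135], [-0.269, -0.834, -0.482], [-0.001, 0.501, -0.865]]
wrist_force: [2.2, 0.4, 2.1]
gripper_width: 0.502
gripper_force: 0.0
```

```bash
python3 - <<'E'
from h import *
s,c=wcap("w2"); print(s["time_s"],s["tcp_pos"],s["ee_rot"].round(4) if hasattr(s["ee_rot"],'round') else s["ee_rot"])
hx=np.array([.272,.9623,0]);u=.5*hx+[0,0,.866];xa=.866*hx-[0,0,.5];ya=np.cross(u,xa)
G=np.array([.422,-.203,.1905])
for a in(-4,4):
  for b in (-22,22): print(a,b,proj(c,G+.021*u+a/1000*xa+b/1000*ya).round(1))
im=c["img"][100:300,190:440,::-1]
cv2.imwrite("pics/c4.png",cv2.resize(im,None,fx=3,fy=3,interpolation=cv2.INTER_CUBIC))
E
```

```text
2.7 [ 0.43288002 -0.16619845  0.25656625] [[ 9.630e-01 -2.329e-01 -1.354e-01]
 [-2.694e-01 -8.335e-01 -4.823e-01]
 [-6.000e-04  5.010e-01 -8.655e-01]]
-4 -22 [[321.3 196.6]]
-4 22 [[320.8 266.1]]
4 -22 [[307.4 196.6]]
4 22 [[307.6 266.1]]
```

View pics/c4.png

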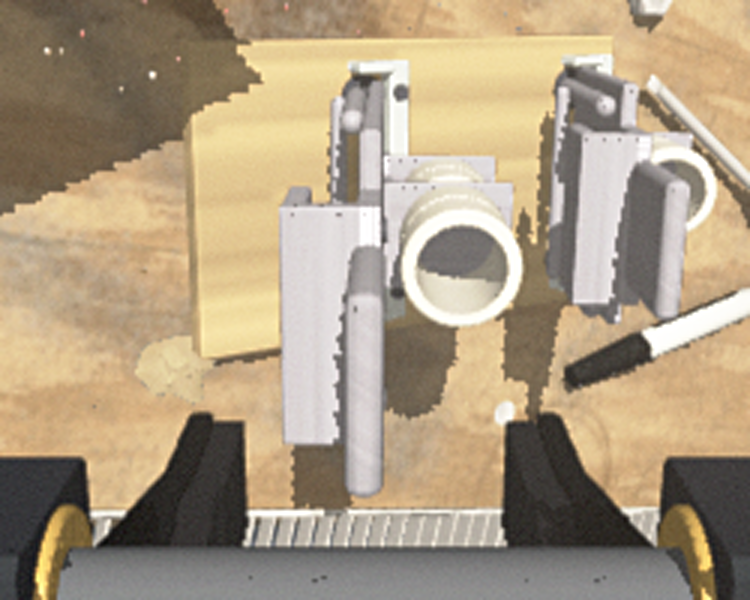

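Emit:
move_arm:
  series:
    - {"grip": 0.5,"xyz": [0,-1.5,20],"angular": [0,0,0]}
    - {"grip": 0.5,"xyz": [0,-1.5,45],"angular": [0,0,0]}
    - {"grip": 0.5,"xyz": [0,-1.5,70],"angular": [0,0,0]}
    - {"grip": 0.5,"xyz": [0,-1.5,70],"angular": [0,0,0]}
    - {"grip": 0,"xyz": [0,-1.5,70],"angular": [0,0,0]}
    - {"grip": 0,"xyz": [0,-1.5,70],"angular": [0,0,0]}
    - {"grip": 0,"xyz": [0,-1.5,70],"angular": [0,0,0]}
    - {"grip": 0,"xyz": [0,-1.5,70],"angular": [0,0,0]}
    - {"grip": 0,"xyz": [0,-1.5,70],"angular": [0,0,0]}
    - {"grip": 0,"xyz": [0,-1.5,70],"angular": [0,0,0]}

```text
time_s: 3.75
tcp_pos: [0.4235, -0.199, 0.1957]
ee_rot: [[0.963, -0.233, -0.135], [-0.269, -0.833, -0.483], [0.0, 0.501, -0.865]]
wrist_force: [0.6, -0.8, 0.6]
gripper_width: 0.092
gripper_force: 29.9
```

Emit:
move_arm:
  series:
    - {"grip": 0,"xyz": [0,0,-5],"angular": [0,0,0]}
    - {"grip": 0,"xyz": [0,0,-15],"angular": [0,0,0]}
    - {"grip": 0,"xyz": [0,0,-35],"angular": [0,0,0]}
    - {"grip": 0,"xyz": [0,0,-65],"angular": [0,0,0]}
    - {"grip": 0,"xyz": [0,0,-95],"angular": [0,0,0]}
    - {"grip": 0,"xyz": [0,0,-125],"angular": [0,0,0]}
    - {"grip": 0,"xyz": [0,0,-140],"angular": [0,0,0]}
    - {"grip": 0,"xyz": [0,0,-140],"angular": [0,0,0]}

```text
time_s: 4.55
tcp_pos: [0.4435, -0.1299, 0.3172]
ee_rot: [[0.963, -0.234, -0.13], [-0.268, -0.836, -0.479], [0.004, 0.496, -0.868]]
wrist_force: [0.2, 0.0, -5.2]
gripper_width: 0.092
gripper_force: 30.0
```

```bash
python3 - <<'E'
from h import *
from station import r
s=r.sense();P=s["tcp_pos"];R=s["ee_rot"];print(s["wrist_force"],s["gripper_width"],P)
T=load("pics/top0.npz");g=cv2.cvtColor(T["img"],cv2.COLOR_RGB2GRAY)
for u in (182,195,205,215,225,287,300,312,330,340): print(u,g[130:156,u].tolist())
rx=np.array([.999,.0457,0]);F=frame(-rx,np.array([0,0,-1.]))
st=np.array([.47,.105,.336]); print("stage",rel(P,R,st,F))
E
```

```text
[ 0.22433692  0.01110237 -5.16154948] 0.0923653916065858 [ 0.443467   -0.12988597  0.31722909]
182 [51, 58, 50, 58, 53, 48, 71, 146, 161, 195, 73, 25, 17, 8, 31, 34, 28, 25, 97, 214, 91, 73, 76, 65, 67, 67]
195 [51, 52, 57, 56, 52, 51, 52, 47, 203, 83, 72, 77, 98, 90, 95, 90, 90, 82, 239, 136, 72, 74, 73, 74, 74, 75]
205 [60, 133, 129, 138, 142, 148, 95, 164, 191, 77, 71, 84, 96, 91, 92, 92, 83, 135, 208, 93, 71, 76, 76, 75, 75, 76]
215 [134, 128, 128, 130, 129, 129, 147, 117, 79, 70, 75, 94, 92, 88, 89, 87, 81, 240, 153, 76, 74, 75, 75, 73, 77, 67]
225 [139, 132, 146, 140, 129, 119, 189, 204, 74, 73, 86, 101, 93, 96, 92, 88, 141, 219, 96, 74, 75, 74, 78, 78, 70, 108]
287 [119, 124, 119, 157, 200, 77, 42, 20, 11, 63, 84, 48, 34, 46, 237, 116, 68, 74, 75, 71, 72, 72, 95, 132, 134, 132]
300 [132, 124, 91, 205, 118, 74, 70, 100, 97, 96, 94, 94, 88, 190, 170, 77, 73, 74, 73, 73, 74, 74, 114, 122, 122, 127]
312 [139, 140, 203, 199, 71, 71, 85, 96, 94, 93, 94, 89, 134, 230, 103, 73, 77, 75, 79, 70, 72, 99, 118, 115, 111, 116]
330 [145, 169, 213, 80, 69, 80, 96, 94, 96, 98, 94, 98, 228, 127, 70, 73, 73, 74, 77, 68, 104, 154, 141, 145, 137, 134]
340 [142, 231, 173, 79, 19, 16, 17, 31, 37, 32, 28, 167, 196, 87, 71, 74, 78, 73, 78, 69, 43, 25, 31, 34, 31, 29]
stage (array([ -37.3, -193.2, -132.3]), array([ 0.447, -0.328,  1.223]))
```

Emit:
move_arm:
  series:
    - {"grip": 0,"xyz": [-4,-19,-13],"angular": [0.045,-0.033,0.122]}
    - {"grip": 0,"xyz": [-7.5,-38.6,-26.5],"angular": [0.089,-0.066,0.245]}
    - {"grip": 0,"xyz": [-11,-58,-39.7],"angular": [0.134,-0.098,0.367]}
    - {"grip": 0,"xyz": [-15,-77.3,-53],"angular": [0.179,-0.131,0.489]}
    - {"grip": 0,"xyz": [-18.7,-96.6,-66],"angular": [0.2235,-0.164,0.6115]}
    - {"grip": 0,"xyz": [-22.4,-116,-79.4],"angular": [0.268,-0.197,0.734]}
    - {"grip": 0,"xyz": [-26,-135,-92.6],"angular": [0.313,-0.23,0.856]}
    - {"grip": 0,"xyz": [-30,-154.6,-106],"angular": [0.358,-0.262,0.978]}
    - {"grip": 0,"xyz": [-33.6,-174,-119],"angular": [0.402,-0.295,1.1]}
    - {"grip": 0,"xyz": [-37.3,-193.2,-132.3],"angular": [0.447,-0.328,1.223]}

```text
time_s: 5.55
tcp_pos: [0.4683, 0.1037, 0.3321]
ee_rot: [[0.038, -0.999, -0.008], [-0.999, -0.038, -0.003], [0.003, 0.008, -1.0]]
wrist_force: [1.1, -1.4, -4.8]
gripper_width: 0.09
gripper_force: 30.0
```

```bash
python3 - <<'E'
from h import *
T=load("pics/top0.npz");g=cv2.cvtColor(T["img"],cv2.COLOR_RGB2GRAY).astype(float)
def line(c0,c1,m,b,us,z):
    Q=[]
    for u in us:
        v0=c0+(u-182)*m; vs=np.arange(int(v0-3),int(v0+4)); w=np.clip(g[vs,u]-b,0,None); Q.append((u,(w*vs).sum()/w.sum()))
    P=np.array([onz(T,q,z) for q in Q]); return P
us=[190,195,200,205,210,215,220,225,290,295,300,305,312,320,325,330,335]
L=line(149,0,-7.5/158,110,us,.235); k=np.polyfit(L[:,1],L[:,0],1); print("lip x=",k,"res",np.abs(L[:,0]-np.polyval(k,L[:,1])).max())
print("yaw",np.degrees(np.arctan(-k[0])))
for y in (.097,-.018,-.133): print(y,np.polyval(k,y)+.009)
s,c=wcap("w3"); print(s["time_s"],s["tcp_pos"],s["ee_rot"].round(3),s["wrist_force"],s["gripper_width"])
E
```

```text
lip x= [-0.04736464  0.61997621] res 0.0006580056128668854
yaw 2.7117673287550277
0.097 0.6243818384645273
-0.018 0.6298287720941159
-0.133 0.6352757057237045
5.55 [0.46831888 0.10372216 0.33208507] [[ 0.038 -0.999 -0.008]
 [-0.999 -0.038 -0.003]
 [ 0.003  0.008 -1.   ]] [ 1.14992996 -1.41766219 -4.75831102] 0.0900968096896241
```

View pics/w3.png

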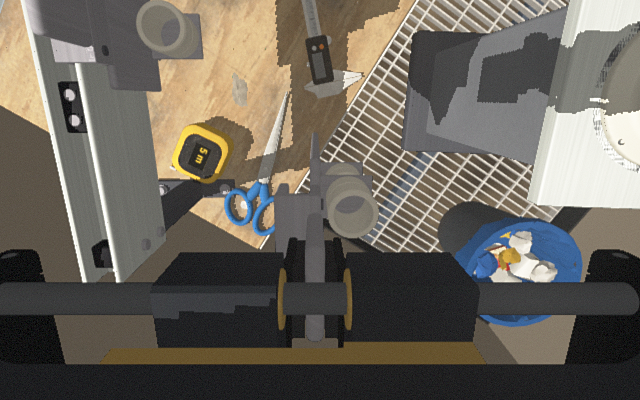

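```bash
python3 - <<'E'
from h import *
from station import r
W=load("pics/w3.npz"); g=cv2.cvtColor(W["img"],cv2.COLOR_RGB2GRAY).astype(int)
for v in (145,165,185,205,225): print(v,g[v,40:135].tolist())
for u in (70,76,82): print("col",u,g[120:145,u].tolist())
for u in (95,101,107): print("col",u,g[228:275,u].tolist())
E
```

```text
145 [88, 84, 85, 87, 81, 84, 84, 83, 82, 84, 81, 74, 135, 255, 248, 242, 242, 168, 117, 105, 105, 110, 109, 109, 107, 109, 107, 107, 109, 106, 106, 104, 107, 109, 113, 107, 106, 108, 105, 104, 106, 107, 111, 108, 125, 133, 135, 127, 122, 129, 227, 255, 255, 236, 201, 156, 123, 114, 109, 108, 110, 110, 108, 107, 108, 104, 108, 113, 109, 113, 110, 109, 111, 109, 111, 109, 104, 112, 110, 109, 109, 112, 110, 114, 111, 109, 107, 107, 108, 107, 109, 110, 107, 111, 112]
165 [87, 82, 84, 84, 84, 86, 83, 84, 83, 88, 85, 85, 85, 83, 85, 76, 121, 255, 252, 244, 246, 194, 125, 102, 108, 104, 108, 108, 109, 110, 108, 109, 109, 109, 106, 110, 104, 113, 109, 106, 109, 110, 108, 108, 108, 106, 108, 109, 127, 131, 128, 128, 119, 138, 245, 255, 255, 229, 186, 142, 114, 110, 107, 105, 107, 111, 112, 111, 107, 106, 110, 112, 110, 108, 109, 110, 111, 109, 109, 108, 108, 115, 107, 110, 109, 110, 106, 109, 116, 102, 107, 110, 112, 107, 111]
185 [84, 80, 83, 86, 81, 83, 87, 83, 87, 84, 83, 86, 87, 84, 82, 86, 86, 83, 82, 81, 91, 199, 254, 248, 244, 221, 138, 105, 106, 110, 114, 104, 104, 112, 112, 109, 111,
[... 1509 characters left out ...]
34, 128, 121, 121, 114, 110, 108, 113, 108, 107, 108]
col 95 [110, 112, 110, 108, 109, 108, 107, 106, 108, 105, 105, 104, 107, 108, 106, 109, 76, 37, 25, 29, 25, 25, 23, 16, 22, 15, 16, 25, 28, 20, 12, 25, 17, 16, 18, 24, 20, 45, 59, 85, 104, 112, 111, 106, 106, 106, 105]
col 101 [132, 129, 126, 132, 129, 126, 119, 115, 115, 108, 114, 106, 78, 37, 21, 23, 14, 26, 17, 22, 26, 30, 28, 28, 31, 32, 58, 64, 59, 59, 60, 50, 28, 24, 17, 20, 23, 15, 24, 46, 101, 110, 106, 102, 106, 105, 107]
col 107 [255, 255, 255, 255, 255, 254, 235, 228, 195, 167, 160, 92, 53, 45, 26, 16, 10, 15, 16, 29, 49, 52, 49, 58, 54, 56, 55, 53, 55, 55, 53, 51, 57, 51, 52, 53, 50, 51, 47, 56, 104, 109, 107, 107, 88, 81, 87]
```

```bash
python3 - <<'E'
from h import *
from station import r
W=load("pics/w3.npz")
lb=[onz(W,q,.235) for q in [(89.4,145),(93.4,165),(97.4,185),(101.3,205),(104.6,225)]]
wf=[onz(W,q,.241) for q in [(57.2,145),(61.4,165),(65.4,185),(70.1,205),(74.5,225)]]
for n,L,o in (("lipback",lb,.0065),("wallfront",wf,-.0095)):
    L=np.array(L);k=np.polyfit(L[:,1],L[:,0],1);print(n,"yaw",np.degrees(np.arctan(-k[0])),"seat x at y=.097:",np.polyval(k,.097)+o)
print("block near edge",onz(W,(76,132.6),.231),"far floor edge",onz(W,(102,240.3),.215),"far top",onz(W,(101,253.7),.231))
E
```

```text
lipback yaw 2.7984795478383733 seat x at y=.097: 0.6218893157119972
wallfront yaw 2.7693794181981453 seat x at y=.097: 0.6230795998052979
block near edge [0.6274322  0.05472549 0.231     ] far floor edge [0.63041462 0.13920659 0.215     ] far top [0.62255538 0.14291552 0.231     ]
```

```bash
cat >> h.py <<'E'
def go(seat_xy,dz):
    from station import r
    s=r.sense();P=s["tcp_pos"];R=s["ee_rot"]; rx=np.array([np.cos(.048),np.sin(.048),0]);F=frame(-rx,np.array([0,0,-1.]))
    tp=np.r_[np.array(seat_xy)-.018*rx[:2],.275+dz]; return rel(P,R,tp,F),rel(np.zeros(3),F,tp-P,F)[0]
E
python3 -c "
from h import *
print(go((.624,.097),.065))"
```

```text
((array([  14.8, -136.9,   -7.6]), array([ 0.003,  0.002, -0.013])), array([  16.5, -136.7,   -7.1]))
```

Emit:
move_arm:
  series:
    - {"grip": 0,"xyz": [5,-5,-4],"angular": [0,0,-0.002]}
    - {"grip": 0,"xyz": [10,-20,-4],"angular": [0,0,-0.002]}
    - {"grip": 0,"xyz": [15,-45,-4],"angular": [0,0,-0.002]}
    - {"grip": 0,"xyz": [15,-70,-4],"angular": [0,0,-0.002]}
    - {"grip": 0,"xyz": [15,-95,-4],"angular": [0,0,-0.002]}
    - {"grip": 0,"xyz": [15,-115,-4],"angular": [0,0,-0.002]}
    - {"grip": 0,"xyz": [15,-130,-4],"angular": [0,0,-0.002]}
    - {"grip": 0,"xyz": [15,-136,-4],"angular": [0,0,-0.002]}
    - {"grip": 0,"xyz": [15,-136,-4],"angular": [0,0,-0.002]}
    - {"grip": 0,"xyz": [15,-136,-4],"angular": [0,0,-0.002]}

```text
time_s: 6.6
tcp_pos: [0.6055, 0.0937, 0.337]
ee_rot: [[0.045, -0.999, -0.006], [-0.999, -0.045, -0.004], [0.004, 0.006, -1.0]]
wrist_force: [0.2, 0.4, -5.1]
gripper_width: 0.089
gripper_force: 30.0
```

```bash
python3 - <<'E'
from h import *
from station import r
s=r.sense();print(s["tcp_pos"],s["wrist_force"],go((.624,.097),0))
s,c=wcap("w4"); S=r.capture("side"); np.savez("pics/side4.npz",**S)
T=r.capture("top"); np.savez("pics/top4.npz",**T)
f=lambda im,x,y,w,h,k:cv2.resize(im[y:y+h,x:x+w,::-1],None,fx=k,fy=k,interpolation=cv2.INTER_CUBIC)
a=f(c["img"],150,80,260,150,1.5)
b=f(S["img"],305,80,90,140,4)
d=f(T["img"],165,110,130,75,3)
cv=np.zeros((560,780,3),np.uint8);cv[:225,:390]=a;cv[:560,400:760]=b;cv[235:460,:390]=d
cv2.imwrite("pics/c5.png",cv)
# predicted seat points in views
G=np.array(s["tcp_pos"])+.006*s["ee_rot"][:,2]; x=-s["ee_rot"][:,1];u=-s["ee_rot"][:,2];y=-s["ee_rot"][:,0]
for n,cc in(("w",c),("s",S),("t",T)):
    print(n,[proj(cc,G+a*x+b*y+e*u).round(1).tolist() for a,b,e in ((.021,.03,-.054),(.021,-.03,-.054),(.021,-.03,-.031),(.021,.03,-.031))])
E
```

```text
[0.60548311 0.09373628 0.33696965] [ 0.21513     0.41485083 -5.06973242] ((array([-2.6, -1. , 62. ]), array([ 0.006, -0.004, -0.003])), array([-2.4, -0.7, 62. ]))
w [[[278.7, 275.3]], [[275.6, 182.3]], [[270.9, 192.7]], [[274.7, 295.2]]]
s [[[339.6, 124.3]], [[344.1, 131.3]], [[344.1, 123.9]], [[339.6, 117.2]]]
t [[[187.2, 139.5]], [[217.3, 138.2]], [[215.0, 135.9]], [[184.2, 137.3]]]
```

View pics/c5.png

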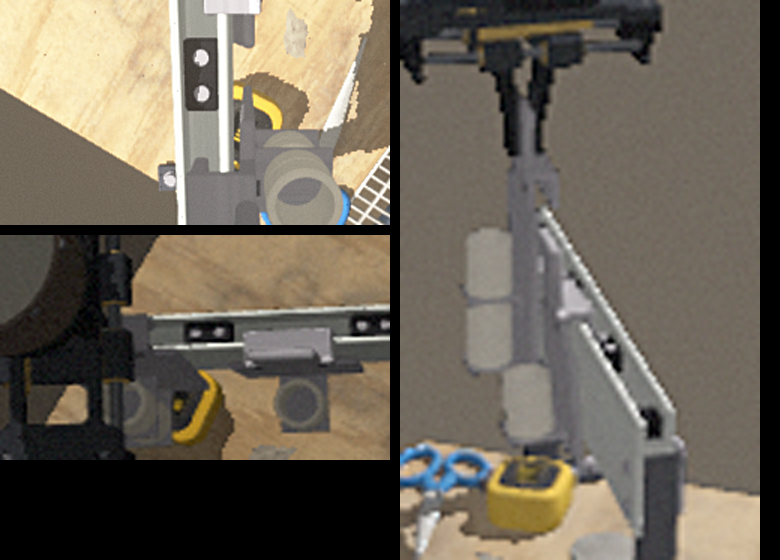

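Emit:
move_arm:
  series:
    - {"grip": 0,"xyz": [-2.5,-1,5],"angular": [0.006,-0.004,-0.003]}
    - {"grip": 0,"xyz": [-2.5,-1,15],"angular": [0.006,-0.004,-0.003]}
    - {"grip": 0,"xyz": [-2.5,-1,25],"angular": [0.006,-0.004,-0.003]}
    - {"grip": 0,"xyz": [-2.5,-1,34],"angular": [0.006,-0.004,-0.003]}
    - {"grip": 0,"xyz": [-2.5,-1,38],"angular": [0.006,-0.004,-0.003]}
    - {"grip": 0,"xyz": [-2.5,-1,41],"angular": [0.006,-0.004,-0.003]}
    - {"grip": 0,"xyz": [-2.5,-1,44],"angular": [0.006,-0.004,-0.003]}
    - {"grip": 0,"xyz": [-2.5,-1,47],"angular": [0.006,-0.004,-0.003]}
    - {"grip": 0,"xyz": [-2.5,-1,47],"angular": [0.006,-0.004,-0.003]}

```text
time_s: 7.65
tcp_pos: [0.6064, 0.0967, 0.2904]
ee_rot: [[0.049, -0.999, 0.001], [-0.999, -0.049, 0.001], [-0.001, -0.001, -1.0]]
wrist_force: [-0.1, -1.1, -5.3]
gripper_width: 0.088
gripper_force: 30.0
```

Emit:
move_arm:
  series:
    - {"grip": 0,"xyz": [0,0,3],"angular": [0,0,0]}
    - {"grip": 0,"xyz": [0,0,6],"angular": [0,0,0]}
    - {"grip": 0,"xyz": [0,0,9],"angular": [0,0,0]}
    - {"grip": 0,"xyz": [0,0,12],"angular": [0,0,0]}
    - {"grip": 0,"xyz": [0,0,12],"angular": [0,0,0]}

```text
time_s: 8.15
tcp_pos: [0.6062, 0.0967, 0.278]
ee_rot: [[0.049, -0.999, 0.0], [-0.999, -0.049, 0.0], [-0.0, -0.0, -1.0]]
wrist_force: [0.7, -0.6, -4.0]
gripper_width: 0.091
gripper_force: 30.0
```

Emit:
move_arm:
  series:
    - {"grip": 0,"xyz": [0,0,2],"angular": [0,0,0]}
    - {"grip": 0,"xyz": [0,0,3],"angular": [0,0,0]}
    - {"grip": 0,"xyz": [0,0,4],"angular": [0,0,0]}
    - {"grip": 0,"xyz": [0,0,4],"angular": [0,0,0]}

```text
time_s: 8.55
tcp_pos: [0.6067, 0.0968, 0.2769]
ee_rot: [[0.049, -0.999, 0.004], [-0.999, -0.049, 0.001], [-0.001, -0.004, -1.0]]
wrist_force: [-3.7, 1.8, 5.8]
gripper_width: 0.088
gripper_force: 30.0
```

Emit:
move_arm:
  series:
    - {"grip": 0.1,"xyz": [0,0,-2],"angular": [0,0,0]}
    - {"grip": 0.15,"xyz": [0,0,-2],"angular": [0,0,0]}
    - {"grip": 0.3,"xyz": [0,0,-2],"angular": [0,0,0]}
    - {"grip": 0.5,"xyz": [0,0,-2],"angular": [0,0,0]}
    - {"grip": 0.5,"xyz": [0,3,-2],"angular": [0,0,0]}
    - {"grip": 0.5,"xyz": [0,3,-2],"angular": [0,0,0]}

```text
time_s: 9.15
tcp_pos: [0.6033, 0.0965, 0.2766]
ee_rot: [[0.049, -0.999, 0.001], [-0.999, -0.049, 0.001], [-0.001, -0.001, -1.0]]
wrist_force: [0.5, 0.1, 0.9]
gripper_width: 0.428
gripper_force: 0.0
```

Emit:
move_arm:
  series:
    - {"grip": 0.5,"xyz": [0,0,-15],"angular": [0,0,0]}
    - {"grip": 0.5,"xyz": [0,0,-40],"angular": [0,0,0]}
    - {"grip": 0.5,"xyz": [0,0,-80],"angular": [0,0,0]}
    - {"grip": 0.5,"xyz": [0,50,-110],"angular": [0,0,0]}
    - {"grip": 0.5,"xyz": [0,100,-120],"angular": [0,0,0]}
    - {"grip": 0.5,"xyz": [0,150,-120],"angular": [0,0,0]}
    - {"grip": 0.5,"xyz": [0,150,-120],"angular": [0,0,0]}

```text
time_s: 9.85
tcp_pos: [0.4495, 0.0881, 0.3984]
ee_rot: [[0.05, -0.999, 0.004], [-0.999, -0.05, 0.003], [-0.003, -0.004, -1.0]]
wrist_force: [0.2, -0.1, -0.2]
gripper_width: 0.498
gripper_force: 0.0
```

```bash
python3 - <<'E'
from h import *
from station import r
s=r.sense(); print(s["time_s"],s["tcp_pos"],s["wrist_force"],s["gripper_width"])
S=r.capture("side");np.savez("pics/side5.npz",**S);T=r.capture("top");np.savez("pics/top5.npz",**T);s,c=wcap("w5")
cv2.imwrite("pics/side5.png",S["img"][:,:,::-1])
S4=load("pics/side0.npz")
# short carrier: still where it was? diff in rack region
d=np.abs(S["img"].astype(int)-S4["img"]).sum(2); print("short region diff",(d[245:325,255:300]>60).mean())
u=np.array([0,0,1.])
rx=np.array([.999,.048,0])
# next: pregrasp for short
hx=np.array([.272,.9623,0]);u=.5*hx+[0,0,.866];xa=.866*hx-[0,0,.5]
G=np.array([.3875,-.335,.137]); F=frame(-xa,-u)
print("short pre",G+.076*u,rel(s["tcp_pos"],s["ee_rot"],G+.106*u,F))
# hung carriers side-view: tab top of long vs expected
B=np.array([.623,.097,.215]);a=np.radians(4.5);up=np.array([-np.sin(a),0,np.cos(a)]);xx=np.array([np.cos(a),0,np.sin(a)])
for y0 in (-.022,.022):
  p=B-[.0025,0,0]+xx*-.018+up*.075+np.array([0,y0,0]); print(proj(S,p),proj(T,p),proj(c,p))
E
```

```text
9.85 [0.44953733 0.08808235 0.39844496] [ 0.21038442 -0.11107985 -0.17649319] 0.4977388169061373
short region diff 0.12944444444444445
short pre [ 0.397836  -0.2984326  0.202816 ] (array([370.3,  69.8, 168. ]), array([-0.459,  0.325, -1.216]))
[[333.19952382 127.15262539]] [[210.5089391  152.64986758]] [[114.72434181 177.8356066 ]]
[[330.76282555 122.00725036]] [[188.12941395 152.60051108]] [[121.29006158 234.36592635]]
```

Emit:
move_arm:
  series:
    - {"grip": 0.5,"xyz": [37,7,17],"angular": [-0.046,0.0325,-0.1216]}
    - {"grip": 0.5,"xyz": [74,14,33.6],"angular": [-0.092,0.065,-0.243]}
    - {"grip": 0.5,"xyz": [111,21,50.4],"angular": [-0.138,0.0975,-0.365]}
    - {"grip": 0.5,"xyz": [148,28,67],"angular": [-0.184,0.13,-0.486]}
    - {"grip": 0.5,"xyz": [185,35,84],"angular": [-0.2295,0.1625,-0.608]}
    - {"grip": 0.5,"xyz": [222,42,101],"angular": [-0.275,0.195,-0.73]}
    - {"grip": 0.5,"xyz": [259,49,118],"angular": [-0.321,0.2275,-0.851]}
    - {"grip": 0.5,"xyz": [296,56,134],"angular": [-0.367,0.26,-0.973]}
    - {"grip": 0.5,"xyz": [333,63,151],"angular": [-0.413,0.2925,-1.094]}
    - {"grip": 0.5,"xyz": [370.3,69.8,168],"angular": [-0.459,0.325,-1.216]}

```text
time_s: 11.0
tcp_pos: [0.4036, -0.2855, 0.2264]
ee_rot: [[0.964, -0.228, -0.14], [-0.268, -0.833, -0.484], [-0.006, 0.504, -0.864]]
wrist_force: [0.9, -0.7, 0.5]
gripper_width: 0.502
gripper_force: 0.0
```

```bash
python3 - <<'E'
from h import *
from station import r
s,c=wcap("w6"); print(s["time_s"],s["tcp_pos"],s["ee_rot"].round(3))
hx=np.array([.272,.9623,0]);u=.5*hx+[0,0,.866];xa=.866*hx-[0,0,.5];ya=np.cross(u,xa)
G=np.array([.3875,-.335,.137]);F=frame(-xa,-u)
print(rel(s["tcp_pos"],s["ee_rot"],G+.076*u,F))
for a in(-4,4):
  for b in (-22,22): print(a,b,proj(c,G+.021*u+a/1000*xa+b/1000*ya).round(1))
S=load("pics/side5.npz")["img"];S0=load("pics/side0.npz")["img"]
d=(np.abs(S.astype(int)-S0).sum(2)>50).astype(np.uint8)[:,:375]; d[:, :310]=0
n,l,st,ce=cv2.connectedComponentsWithStats(d)
print([x.tolist() for x in st[1:] if x[4]>40])
f=lambda im,x,y,w,h,k:cv2.resize(im[y:y+h,x:x+w,::-1],None,fx=k,fy=k,interpolation=cv2.INTER_CUBIC)
cv=np.zeros((560,790,3),np.uint8); cv[:,:360]=f(S,305,80,90,140,4); w=f(c["img"],230,140,160,160,2.6); cv[:w.shape[0],370:370+w.shape[1]]=w
cv2.imwrite("pics/c6.png",cv)
E
```

```text
11.0 [ 0.40362187 -0.28552162  0.22635732] [[ 0.964 -0.228 -0.14 ]
 [-0.268 -0.833 -0.484]
 [-0.006  0.504 -0.864]]
(array([-2. ,  0.2, 27.4]), array([0.004, 0.003, 0.007]))
-4 -22 [[320.4 187.2]]
-4 22 [[319.7 249.5]]
4 -22 [[308.1 187.2]]
4 22 [[308.  249.5]]
[[310, 57, 6, 22, 97], [322, 133, 24, 40, 344], [323, 174, 9, 17, 106], [310, 208, 17, 16, 188]]
```

View pics/c6.png

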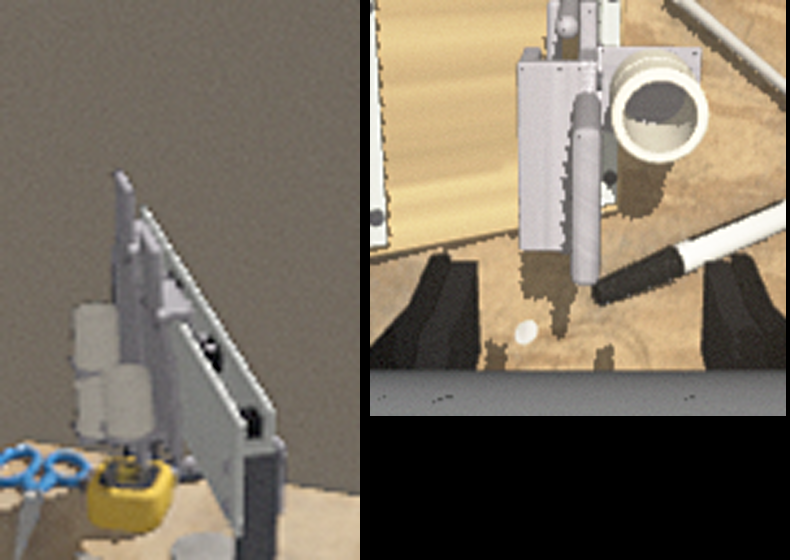

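Emit:
move_arm:
  series:
    - {"grip": 0.5,"xyz": [0,-1,25],"angular": [0,0,0]}
    - {"grip": 0.5,"xyz": [0,-1,50],"angular": [0,0,0]}
    - {"grip": 0.5,"xyz": [0,-1,75],"angular": [0,0,0]}
    - {"grip": 0.5,"xyz": [0,-1,100],"angular": [0,0,0]}
    - {"grip": 0.5,"xyz": [0,-1,100],"angular": [0,0,0]}
    - {"grip": 0,"xyz": [0,-1,100],"angular": [0,0,0]}
    - {"grip": 0,"xyz": [0,-1,100],"angular": [0,0,0]}
    - {"grip": 0,"xyz": [0,-1,100],"angular": [0,0,0]}
    - {"grip": 0,"xyz": [0,-1,100],"angular": [0,0,0]}
    - {"grip": 0,"xyz": [0,-1,100],"angular": [0,0,0]}

```text
time_s: 12.05
tcp_pos: [0.389, -0.3311, 0.1417]
ee_rot: [[0.962, -0.235, -0.137], [-0.272, -0.832, -0.483], [-0.001, 0.502, -0.865]]
wrist_force: [-0.6, 0.3, 0.3]
gripper_width: 0.133
gripper_force: 0.0
```

Emit:
move_arm:
  series:
    - {"grip": 0,"xyz": [0,0,0],"angular": [0,0,0]}
    - {"grip": 0,"xyz": [0,0,-5],"angular": [0,0,0]}
    - {"grip": 0,"xyz": [0,0,-15],"angular": [0,0,0]}
    - {"grip": 0,"xyz": [0,0,-35],"angular": [0,0,0]}
    - {"grip": 0,"xyz": [0,0,-65],"angular": [0,0,0]}
    - {"grip": 0,"xyz": [0,0,-95],"angular": [0,0,0]}
    - {"grip": 0,"xyz": [0,0,-125],"angular": [0,0,0]}
    - {"grip": 0,"xyz": [0,0,-160],"angular": [0,0,0]}
    - {"grip": 0,"xyz": [0,0,-180],"angular": [0,0,0]}
    - {"grip": 0,"xyz": [0,0,-180],"angular": [0,0,0]}

```text
time_s: 13.05
tcp_pos: [0.4152, -0.2431, 0.2986]
ee_rot: [[0.963, -0.236, -0.132], [-0.27, -0.834, -0.481], [0.003, 0.499, -0.866]]
wrist_force: [0.6, 0.5, -4.1]
gripper_width: 0.088
gripper_force: 30.0
```

```bash
python3 - <<'E'
from h import *
from station import r
s=r.sense();P=s["tcp_pos"];R=s["ee_rot"];print(s["time_s"],P,R.round(3),s["wrist_force"],s["gripper_width"])
rx=np.array([np.cos(.048),np.sin(.048),0]);F=frame(-rx,np.array([0,0,-1.]))
st=np.array([.47,-.135,.345]); print("stage",rel(P,R,st,F))
# box height near bay2: nearest box point, several heights
T=load("pics/top0.npz")
for z in (.1,.2,.3): print(z,[onz(T,q,z).round(3).tolist() for q in ((362,122),(300,80))])
E
```

```text
13.05 [ 0.41516709 -0.24309267  0.29855649] [[ 0.963 -0.236 -0.132]
 [-0.27  -0.834 -0.481]
 [ 0.003  0.499 -0.866]] [ 0.64249311  0.4887177  -4.12924077] 0.08826280462767189
stage (array([ 23.7, -79.9, -99.5]), array([ 0.451, -0.329,  1.218]))
0.1 [[0.699, -0.238, 0.1], [0.799, -0.093, 0.1]]
0.2 [[0.677, -0.229, 0.2], [0.769, -0.096, 0.2]]
0.3 [[0.655, -0.221, 0.3], [0.738, -0.1, 0.3]]
```

Emit:
move_arm:
  series:
    - {"grip": 0,"xyz": [2.4,-8,-10],"angular": [0.045,-0.033,0.122]}
    - {"grip": 0,"xyz": [4.7,-16,-20],"angular": [0.09,-0.066,0.244]}
    - {"grip": 0,"xyz": [7.1,-24,-30],"angular": [0.135,-0.099,0.365]}
    - {"grip": 0,"xyz": [9.5,-32,-40],"angular": [0.18,-0.132,0.487]}
    - {"grip": 0,"xyz": [11.9,-40,-50],"angular": [0.2255,-0.1645,0.609]}
    - {"grip": 0,"xyz": [14.2,-48,-60],"angular": [0.271,-0.197,0.731]}
    - {"grip": 0,"xyz": [16.6,-56,-70],"angular": [0.316,-0.23,0.853]}
    - {"grip": 0,"xyz": [19,-64,-80],"angular": [0.361,-0.263,0.974]}
    - {"grip": 0,"xyz": [21.3,-72,-89.5],"angular": [0.406,-0.296,1.096]}
    - {"grip": 0,"xyz": [23.7,-79.9,-99.5],"angular": [0.451,-0.329,1.218]}

```text
time_s: 14.05
tcp_pos: [0.4681, -0.1361, 0.3404]
ee_rot: [[0.039, -0.999, -0.009], [-0.999, -0.039, 0.002], [-0.002, 0.009, -1.0]]
wrist_force: [-0.4, 0.0, -2.8]
gripper_width: 0.087
gripper_force: 30.0
```

```bash
python3 - <<'E'
from h import *
s,c=wcap("w7"); print(s["time_s"],s["tcp_pos"],s["ee_rot"].round(3),s["wrist_force"])
rx=np.array([np.cos(.048),np.sin(.048),0]);ry=np.array([-rx[1],rx[0],0]);B=np.array([.634,-.133,.215])
g=cv2.cvtColor(c["img"],cv2.COLOR_RGB2GRAY).astype(int)
for y in (-.025,-.01,0,.015): 
    q=proj(c,B-.0065*rx+y*ry+[0,0,.02])[0]; w=proj(c,B+.0095*rx+y*ry+[0,0,.026])[0]
    print(y,"lipback pred",q.round(1),g[int(round(q[1])),int(q[0])-8:int(q[0])+12].tolist(),"wall pred",w.round(1),g[int(round(w[1])),int(w[0])-10:int(w[0])+8].tolist())
for y in (-.041,.041):
    q=proj(c,B+y*ry+[0,0,.016])[0];f=proj(c,B+y*ry)[0]; print(y,"block top",q.round(1),"floor",f.round(1),g[int(q[1])-14:int(q[1])+15,int(q[0])].tolist())
print(go((.635,-.133),.065))
E
```

```text
14.05 [ 0.46805323 -0.13609472  0.34036657] [[ 0.039 -0.999 -0.009]
 [-0.999 -0.039  0.002]
 [-0.002  0.009 -1.   ]] [-0.37615377  0.02229067 -2.78283275]
-0.025 lipback pred [ 82.9 169.7] [110, 105, 105, 110, 103, 103, 123, 129, 128, 125, 135, 224, 255, 255, 232, 190, 145, 120, 114, 106] wall pred [ 53.9 171.7] [194, 196, 153, 93, 98, 115, 192, 255, 248, 247, 246, 163, 113, 103, 103, 112, 106, 103]
-0.01 lipback pred [ 87.1 190.4] [106, 108, 109, 108, 108, 124, 128, 130, 123, 134, 225, 255, 255, 228, 187, 143, 115, 110, 109, 107] wall pred [ 58.7 192.9] [174, 179, 177, 176, 174, 179, 229, 249, 246, 244, 233, 140, 102, 105, 104, 110, 106, 106]
0 lipback pred [ 89.8 203.8] [110, 105, 106, 110, 105, 108, 125, 128, 127, 124, 138, 236, 255, 250, 222, 174, 134, 115, 110, 108] wall pred [ 61.8 206.6] [189, 185, 183, 186, 186, 179, 218, 250, 245, 245, 240, 146, 110, 102, 106, 108, 106, 103]
0.015 lipback pred [ 93.7 223.4] [108, 107, 104, 111, 102, 106, 130, 127, 132, 123, 158, 255, 255, 242, 205, 163, 125, 109, 107, 104] wall pred [ 66.3 226.6] [202, 203, 205, 208, 199, 197, 233, 246, 243, 244, 200, 123, 99, 104, 108, 104, 106, 105]
-0.041 block top [ 72.6 146.1] floor [ 86.6 143.2] [63, 62, 64, 67, 61, 68, 67, 63, 65, 64, 64, 50, 47, 104, 110, 108, 105, 111, 103, 107, 105, 103, 103, 102, 107, 110, 106, 111, 107]
0.041 block top [ 94.7 253.6] floor [106.4 245.1] [119, 119, 117, 111, 108, 109, 112, 78, 37, 19, 15, 15, 10, 25, 21, 23, 54, 61, 57, 53, 95, 194, 207, 205, 201, 198, 198, 206, 208]
((array([   3.7, -148.4,    1.2]), array([ 0.004,  0.003, -0.012])), array([   5.5, -148.3,    1.8]))
```

Emit:
move_arm:
  series:
    - {"grip": 0,"xyz": [3,-5,0],"angular": [0,0,0]}
    - {"grip": 0,"xyz": [6,-20,0],"angular": [0,0,0]}
    - {"grip": 0,"xyz": [6,-45,0],"angular": [0,0,0]}
    - {"grip": 0,"xyz": [6,-70,0],"angular": [0,0,0]}
    - {"grip": 0,"xyz": [6,-95,0],"angular": [0,0,0]}
    - {"grip": 0,"xyz": [6,-120,0],"angular": [0,0,0]}
    - {"grip": 0,"xyz": [6,-138,0],"angular": [0,0,0]}
    - {"grip": 0,"xyz": [6,-146,0],"angular": [0,0,0]}
    - {"grip": 0,"xyz": [6,-146,0],"angular": [0,0,0]}
    - {"grip": 0,"xyz": [6,-146,0],"angular": [0,0,0]}

```text
time_s: 15.1
tcp_pos: [0.6142, -0.1361, 0.3408]
ee_rot: [[0.046, -0.999, -0.009], [-0.999, -0.046, -0.001], [0.001, 0.009, -1.0]]
wrist_force: [0.3, -1.0, -4.0]
gripper_width: 0.09
gripper_force: 30.0
```

```bash
python3 -c "
from h import *
print(go((.634,-.133),0))"
```

```text
((array([-2.2, -2.5, 65.8]), array([ 0.009, -0.001, -0.002])), array([-2.1, -1.9, 65.8]))
```

Emit:
move_arm:
  series:
    - {"grip": 0,"xyz": [-2,-2,5],"angular": [0.009,-0.001,-0.002]}
    - {"grip": 0,"xyz": [-2,-2,15],"angular": [0.009,-0.001,-0.002]}
    - {"grip": 0,"xyz": [-2,-2,25],"angular": [0.009,-0.001,-0.002]}
    - {"grip": 0,"xyz": [-2,-2,34],"angular": [0.009,-0.001,-0.002]}
    - {"grip": 0,"xyz": [-2,-2,40],"angular": [0.009,-0.001,-0.002]}
    - {"grip": 0,"xyz": [-2,-2,44],"angular": [0.009,-0.001,-0.002]}
    - {"grip": 0,"xyz": [-2,-2,47],"angular": [0.009,-0.001,-0.002]}
    - {"grip": 0,"xyz": [-2,-2,50],"angular": [0.009,-0.001,-0.002]}
    - {"grip": 0,"xyz": [-2,-2,50],"angular": [0.009,-0.001,-0.002]}

```text
time_s: 16.0
tcp_pos: [0.6165, -0.1338, 0.2914]
ee_rot: [[0.047, -0.999, 0.002], [-0.999, -0.047, 0.0], [-0.0, -0.002, -1.0]]
wrist_force: [-0.9, 0.1, -3.8]
gripper_width: 0.09
gripper_force: 30.0
```

Emit:
move_arm:
  series:
    - {"grip": 0,"xyz": [0,0,3],"angular": [0,0,0]}
    - {"grip": 0,"xyz": [0,0,6],"angular": [0,0,0]}
    - {"grip": 0,"xyz": [0,0,9],"angular": [0,0,0]}
    - {"grip": 0,"xyz": [0,0,12],"angular": [0,0,0]}
    - {"grip": 0,"xyz": [0,0,12],"angular": [0,0,0]}

```text
time_s: 16.5
tcp_pos: [0.6163, -0.1337, 0.279]
ee_rot: [[0.047, -0.999, 0.002], [-0.999, -0.047, 0.0], [-0.0, -0.002, -1.0]]
wrist_force: [0.6, 0.4, -3.7]
gripper_width: 0.091
gripper_force: 30.0
```

Emit:
move_arm:
  series:
    - {"grip": 0,"xyz": [0,0,2],"angular": [0,0,0]}
    - {"grip": 0,"xyz": [0,0,4],"angular": [0,0,0]}
    - {"grip": 0,"xyz": [0,0,5],"angular": [0,0,0]}
    - {"grip": 0,"xyz": [0,0,5],"angular": [0,0,0]}

```text
time_s: 16.9
tcp_pos: [0.6167, -0.1338, 0.2755]
ee_rot: [[0.048, -0.999, 0.004], [-0.999, -0.048, -0.0], [0.0, -0.004, -1.0]]
wrist_force: [-1.6, 0.9, 0.0]
gripper_width: 0.091
gripper_force: 30.0
```

Emit:
move_arm:
  series:
    - {"grip": 0.1,"xyz": [0,0,0],"angular": [0,0,0]}
    - {"grip": 0.15,"xyz": [0,0,0],"angular": [0,0,0]}
    - {"grip": 0.3,"xyz": [0,0,0],"angular": [0,0,0]}
    - {"grip": 0.5,"xyz": [0,0,0],"angular": [0,0,0]}
    - {"grip": 0.5,"xyz": [0,3,-1],"angular": [0,0,0]}
    - {"grip": 0.5,"xyz": [0,3,-2],"angular": [0,0,0]}

```text
time_s: 17.5
tcp_pos: [0.6135, -0.134, 0.277]
ee_rot: [[0.047, -0.999, 0.003], [-0.999, -0.047, 0.0], [0.0, -0.003, -1.0]]
wrist_force: [-0.9, -0.5, 0.0]
gripper_width: 0.428
gripper_force: 0.0
```

Emit:
move_arm:
  series:
    - {"grip": 0.5,"xyz": [0,0,-15],"angular": [0,0,0]}
    - {"grip": 0.5,"xyz": [0,0,-40],"angular": [0,0,0]}
    - {"grip": 0.5,"xyz": [0,0,-80],"angular": [0,0,0]}
    - {"grip": 0.5,"xyz": [0,50,-110],"angular": [0,0,0]}
    - {"grip": 0.5,"xyz": [0,100,-120],"angular": [0,0,0]}
    - {"grip": 0.5,"xyz": [0,150,-120],"angular": [0,0,0]}
    - {"grip": 0.5,"xyz": [0,200,-120],"angular": [0,0,0]}
    - {"grip": 0.5,"xyz": [0,200,-120],"angular": [0,0,0]}
    - {"grip": 0.5,"xyz": [0,200,-120],"angular": [0,0,0]}

```text
time_s: 18.4
tcp_pos: [0.4123, -0.1436, 0.3976]
ee_rot: [[0.047, -0.999, 0.007], [-0.999, -0.047, 0.0], [0.0, -0.007, -1.0]]
wrist_force: [1.1, -0.1, 1.0]
gripper_width: 0.497
gripper_force: 0.0
```

```bash
python3 - <<'E'
from h import *
from station import r
s=r.sense(); print(s["time_s"],s["tcp_pos"],s["wrist_force"],s["gripper_width"])
S=r.capture("side");T=r.capture("top");np.savez("pics/top9.npz",**T);np.savez("pics/side9.npz",**S)
S5=load("pics/side5.npz")["img"];T0=load("pics/top0.npz")["img"]
rx=np.array([np.cos(.048),np.sin(.048),0]);ry=np.array([-rx[1],rx[0],0]);a=np.radians(4.5);z=np.array([0,0,1.])
up=-np.sin(a)*rx+np.cos(a)*z;xx=np.cos(a)*rx+np.sin(a)*z
for B in ((.623,.097,.215),(.6285,-.018,.215),(.633,-.133,.215)):
    B=np.array(B)-.0025*rx
    for y in (-.022,.022): print("tab top",proj(S,B-.018*xx+.075*up+y*ry).round(1),proj(T,B-.018*xx+.075*up+y*ry).round(1))
def comps(A,B,x0,y0,x1,y1):
    d=(np.abs(A.astype(int)-B).sum(2)>60).astype(np.uint8)[y0:y1,x0:x1]
    n,l,st,ce=cv2.connectedComponentsWithStats(d); return [(x[:4]+[x0,y0,0,0]).tolist()+[int(x[4])] for x in st[1:] if x[4]>25]
print("side vs 5",comps(S["img"],S5,310,80,420,260)); print("top vs 0",comps(T["img"],T0,165,120,365,200))
E
```

```text
18.4 [ 0.41228952 -0.14364354  0.39762748] [ 1.14332557 -0.13140891  0.96080177] 0.49703468691565694
tab top [[333.6 127.3]] [[211.1 152.1]]
tab top [[330.5 122.2]] [[188.8 153.1]]
tab top [[342.6 141.9]] [[269.8 149.4]]
tab top [[339.  136.1]] [[247.4 150.5]]
tab top [[352.5 158.7]] [[328.6 147.3]]
tab top [[348.4 152. ]] [[306.1 148.3]]
side vs 5 [[310, 83, 4, 24, 58], [338, 152, 27, 65, 663], [316, 249, 9, 11, 59]]
top vs 0 [[296, 137, 41, 34, 665], [188, 141, 44, 39, 808], [224, 152, 15, 11, 58], [220, 184, 35, 16, 398], [296, 189, 49, 11, 419]]
```

```bash
python3 -c "
from station import r
print(r.finish_job())"
```

```text
the job is handed in; nothing more can be done
None
```

Both carriers are hung and released, and the job is handed in at about 18.5 s: the long one in the left bay over the tape measure, the short one in the right bay above the core. The lowering heights and final camera images match full seating, and the carrier already hanging shows no movement.

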